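# Book a part out at the keyed parts tray

## Robot

A 7-joint arm with a two-finger parallel gripper is mounted at the origin on a cart in front of the work surface, level with it; the furniture and walls round the work are solid. World frame = base frame: x ahead of the robot, y to its left, z up, the work surface at z = 0. Lengths are in m, angles in rad, forces in N, time in s.
With the tool pointing down it reaches from about 0.4 to 0.85 m from the base axis. Payload 6.9 kg.
Tool frame: the origin (TCP) lies midway between the tips of the shut fingers; the grasp point (between the pads) lies 19 mm behind it; y points along the fingers, x is the direction in which the jaws open and shut, and the axes are right-handed (so a half turn about y gives the same grasp; the last joint's range is limited). The gripper opens to 85 mm and grips with 20 to 120 N. Pads are 22 mm wide; open, the fingers measure 114 mm over their backs; the gripper's body (76 mm by 85 mm) begins 54 mm behind the grasp point. The pads swing forward as they close: fully open they stand 13 mm farther back than shut.
Start: joints at [1.359, 0.507, -0.238, 1.5, 0.126, 1.149, -0.155], TCP at [0.195, -0.594, 0.231] pointing down, gripper open.
Joint ranges: [-3.08, 3.08], [-0.24, 2.05], [-1.43, 1.35], [0, 2.5], [-1.52, 4.66], [0.17, 1.96], [-2.89, 2.89]. Speed limits (rad/s): [2.39, 2.39, 3.14, 3.14, 3.14, 3.14, 3.14].

## Interface

Orientations are given as [roll, pitch, yaw] about the fixed x, y, z axes, in that order (R = Rz(yaw) Ry(pitch) Rx(roll)).
In Python, from cell import r, eyes gives the robot as it stands.
- The arm moves only by the tool carry_out, never from a script. Its arguments are lists of equal length, an entry for each row: "hand": the finger opening in mm, from 0 to 85.4; "linear": the shift along the tool's x, y, z in mm, a list of three; "spin": the turn about the tool's y in rad. A call has 1 to 12 rows; each row is the pose to reach, as a shift and turn from the pose commanded when the call began, along the tool's axes at that moment; what a row does not reach only later rows make up. A row lasts 1/10 s, in which the tool goes at most 50 mm and 8.59 degrees, less where a joint would pass 70% of its speed; a pose out of reach is approached as far as the arm can. A call with a gripper value outside its range is refused whole. The fingers move at their own pace and stop on an object; "squeeze" is the grip in N (left out, the last holds). Time passes only in rows, so rows that repeat a pose let the fingers close. It gives the time, the measured TCP pose, the force and the opening at its end, in the units of the state.
- r.read_state(): the state, without advancing time (a new reading comes with each control period).
- eyes.grab_frame(name): name is "scene" or "top" or "wrist"; returns a dict with "color" (400x640x3 uint8, red, green, blue), "depth" (400x640 float32, m along the optical axis (not along the pixel's ray), 0 where there is no reading), "fx", "fy", "cx", "cy" (pixels), "dist" ([k1, k2, p1, p2, k3] as OpenCV has them; the pictures are not rectified), "R" (3x3) and "t" (3): a world point X has camera coordinates R X + t. Camera axes: x right, y down, z forward; pixel columns grow to the right and rows downward; lengths in m; the calibration is good to about 2 mm. A picture is of the moment at which its call begins.
- r.finish_job(): hands the job in, once; it reports no verdict.
Trained networks look in the newest picture that a camera, given by its name, has taken for a name from the list of things; names that differ only in an ending like _2 or _b are one class to them, and where a whole thing is asked for, a point or a joint stands for the part that bears it (a point fixed in the world has none). Each returns a list of dicts, best first, with "confidence" (0 to 1); they miss things now and then, are a little off and sometimes report something else, mostly with a low value. They report only what shows in the picture. A call takes as long as a camera call.
- eyes.boxes_of(label, camera): "extent" ([left, top, right, bottom] in pixels, round what is visible of it).
- eyes.trace(label, camera): "mask" (400x640 bool, what is visible of it) and "extent" ([left, top, right, bottom] in pixels, round what is visible of it).
The state is a dict: "clock": time; "qpos": joint angles; "dq": joint speeds; "tau": joint torques, N m; "position": TCP position; "tool_rot": TCP orientation; "contact_force": force on the tool from outside, world axes, zero at the start; "torque": the same for the moment, N m; "finger_gap": opening from 0.0 (shut) to 1.0 (fully open).
Only numpy, scipy, OpenCV 4.12 (cv2) and the standard library are available. Lean on these libraries where they do the work, as an engineer would, in place of code of your own. Each camera call takes 0.05 s, during which the arm holds its last target.

## Task

Book out the pale tan flanged bush on the keyed parts tray: with the fingertips, gently press the white key directly in front of the bay in which that bush stands, let it spring up again, then press the green enter key in the same way and withdraw clear of the tray. Press no other white key, and do not touch or move any of the four parts: nothing is to be picked up.

Things in the scene. Friction and masses are not known exactly. Their poses are not given: they have to be found in the camera images.
- tray: grey parts tray with a key panel, fixed to the desk, 150 x 300 mm (its x, y), flat top 20 mm above the desk. Origin under its centre; x points away from its front (key) edge, y to its left end. Behind the keys is a row of four blue-floored bays, 56 x 54 mm inside, walls 8 mm high; a white key stands 74 mm in front of the centre of each; the green key ends the key row at the right
- key_1_top (a point): centre of the top face of white key 1 (1 = leftmost, 4 = rightmost), the key in front of bay 1: round, 24 mm across, top 32 mm above the desk and 12 mm proud of the panel when up; neighbouring white keys are 58 mm apart
- key_1 (a joint): travel of white key 1 in m: 0 = up, 0.005 = fully down; it goes straight down and springs back by itself; 1 N starts it, 4 N takes it fully down, and it counts as pressed from 0.003
- bay_1 (a point): centre of the floor of bay 1 (1 = leftmost), 20 mm above the desk
- key_2_top (a point): centre of the top face of white key 2 (1 = leftmost, 4 = rightmost), the key in front of bay 2: round, 24 mm across, top 32 mm above the desk and 12 mm proud of the panel when up; neighbouring white keys are 58 mm apart
- key_2 (a joint): travel of white key 2 in m: 0 = up, 0.005 = fully down; it goes straight down and springs back by itself; 1 N starts it, 4 N takes it fully down, and it counts as pressed from 0.003
- bay_2 (a point): centre of the floor of bay 2 (1 = leftmost), 20 mm above the desk
- key_3_top (a point): centre of the top face of white key 3 (1 = leftmost, 4 = rightmost), the key in front of bay 3: round, 24 mm across, top 32 mm above the desk and 12 mm proud of the panel when up; neighbouring white keys are 58 mm apart
- key_3 (a joint): travel of white key 3 in m: 0 = up, 0.005 = fully down; it goes straight down and springs back by itself; 1 N starts it, 4 N takes it fully down, and it counts as pressed from 0.003
- bay_3 (a point): centre of the floor of bay 3 (1 = leftmost), 20 mm above the desk
- key_4_top (a point): centre of the top face of white key 4 (1 = leftmost, 4 = rightmost), the key in front of bay 4: round, 24 mm across, top 32 mm above the desk and 12 mm proud of the panel when up; neighbouring white keys are 58 mm apart
- key_4 (a joint): travel of white key 4 in m: 0 = up, 0.005 = fully down; it goes straight down and springs back by itself; 1 N starts it, 4 N takes it fully down, and it counts as pressed from 0.003
- bay_4 (a point): centre of the floor of bay 4 (1 = leftmost), 20 mm above the desk
- enter_key_top (a point): centre of the top face of the green enter key: round, 32 mm across, top 32 mm above the desk when up; same travel and spring as the white keys. Beware to the right of it: a stack of letter trays with a basket on top always stands on the desk (x 0.39 to 0.72, y -0.64 to -0.36, 0.33 m high); go round or over it
- enter_key (a joint): travel of the green key in m: 0 = up, 0.005 = fully down, counts as pressed from 0.003; springs back by itself
- tan_bush: pale tan flanged plastic bush, 24 mm across, 15 mm high, loose in one of the four bays, near its middle; origin at the centre of its underside, z up
- dark_collar: dark grey shaft collar, 28 mm across, 10 mm high, loose in one of the four bays, near its middle; origin at the centre of its underside, z up
- coil_spring: bright steel coil spring standing on end, 16 mm across, 24 mm high, loose in one of the four bays, near its middle; origin at the centre of its underside, z up
- steel_bush: bright steel flanged bush, stem upward, 27 mm across, 28 mm high, loose in one of the four bays, near its middle; origin at the centre of its underside, z up

How it is judged:
By the outcome, as a careful person would: the job done as asked, in the order asked, and still so for the second after the job is handed in, with the robot touching nothing.
It also fails if it takes over 38 s, if anything falls off the work surface, if the arm or the gripper's body presses on something with over 40 N, if the wrist force passes 120 N, or if a joint passes its speed limit or range.

## Working session

There is one attempt and no reset: what is moved stays moved. The work goes in short steps, Python scripts to look and compute and a tool call to move; the robot and the scene stay as the last step left them, time stands still between calls to the robot, and variables do not carry over. Pictures are saved under pics/ and viewed, and the job is handed in when it is done.

Besides the shell and the picture viewer there is one more tool, called after ">>>" by a JSON object that holds its "name" and its "arguments". carry_out: Moves the arm, as the interface text tells. Its arguments: {"type":"object","properties":{"hand":{"type":"array"},"linear":{"type":"array"},"spin":{"type":"array"},"squeeze":{"type":"number"}},"required":["hand","linear","spin"]}

```bash
mkdir -p pics; ls
python3 - <<'E'
from cell import r, eyes
import cv2,numpy as np
s=r.read_state();print({k:np.round(v,3).tolist() for k,v in s.items()})
for n in("scene","top"):
    f=eyes.grab_frame(n);cv2.imwrite(f"pics/{n}0.png",f["color"][:,:,::-1])
    for l in("tan_bush","key_1_top","enter_key_top","tray"):
        print(n,l,[(np.round(b["extent"]).tolist(),round(b["confidence"],2)) for b in eyes.boxes_of(l,n)])
E
```

```text
pics
{'clock': 0.0, 'qpos': [1.359, 0.508, -0.238, 1.501, 0.126, 1.149, -0.155], 'dq': [0.001, -0.001, -0.001, -0.002, 0.002, 0.002, -0.002], 'tau': [0.001, -62.058, -2.186, -24.964, 0.013, 0.012, 0.0], 'position': [0.194, -0.593, 0.23], 'tool_rot': [-1.571, 0.002, -1.254], 'contact_force': [0.738, -0.244, -0.366], 'torque': [0.002, -0.012, 0.01], 'finger_gap': 1.0}
scene tan_bush [([310.0, 196.0, 325.0, 204.0], 0.68), ([399.0, 141.0, 418.0, 156.0], 0.53)]
scene key_1_top [([391.0, 157.0, 401.0, 172.0], 0.6), ([346.0, 212.0, 357.0, 225.0], 0.43)]
scene enter_key_top [([400.0, 142.0, 416.0, 156.0], 0.69)]
scene tray [([283.0, 127.0, 423.0, 246.0], 0.88)]
top tan_bush [([287.0, 132.0, 455.0, 251.0], 0.21)]
top key_1_top [([313.0, 226.0, 322.0, 238.0], 0.66)]
top enter_key_top [([428.0, 190.0, 442.0, 207.0], 0.76)]
top tray [([283.0, 138.0, 454.0, 250.0], 0.77), ([306.0, 192.0, 317.0, 203.0], 0.61)]
```

Run:
```python
import cv2,numpy as np
a=cv2.imread("pics/scene0.png");b=cv2.imread("pics/top0.png")
c=cv2.resize(a[115:260,270:440],None,fx=4,fy=4,interpolation=cv2.INTER_CUBIC)
d=cv2.resize(b[125:260,275:465],None,fx=4,fy=4,interpolation=cv2.INTER_CUBIC)
cv2.imwrite("pics/sc.png",c);cv2.imwrite("pics/tc.png",d)
```

```text
(no output)
```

View pics/sc.png

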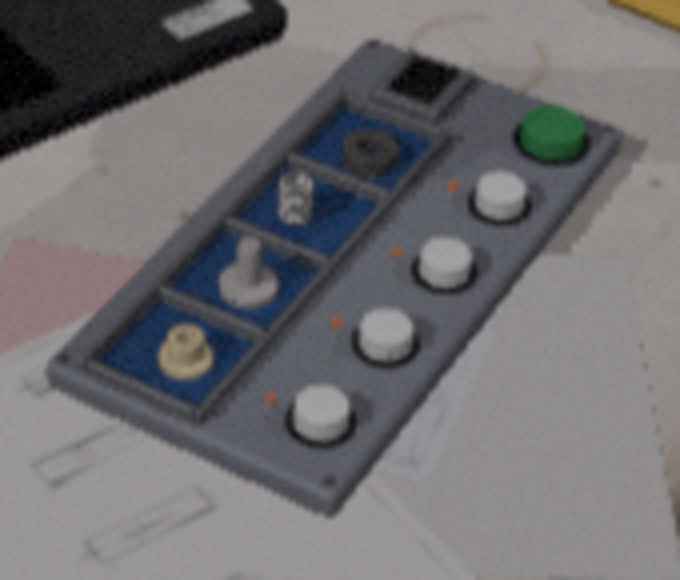

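View pics/tc.png

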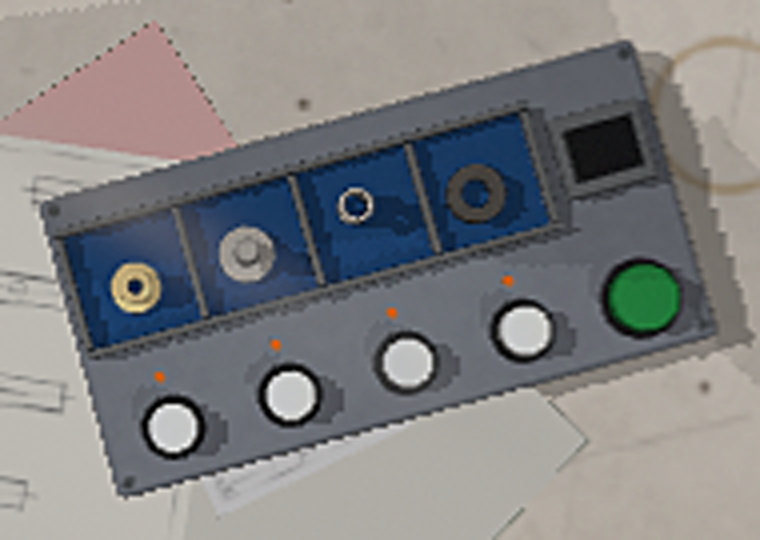

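View pics/scene0.png

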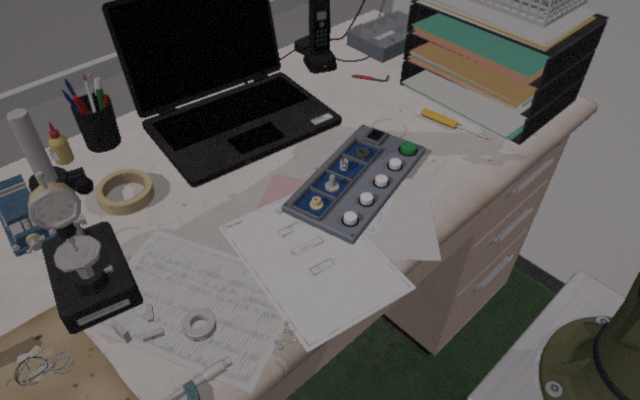

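View pics/top0.png

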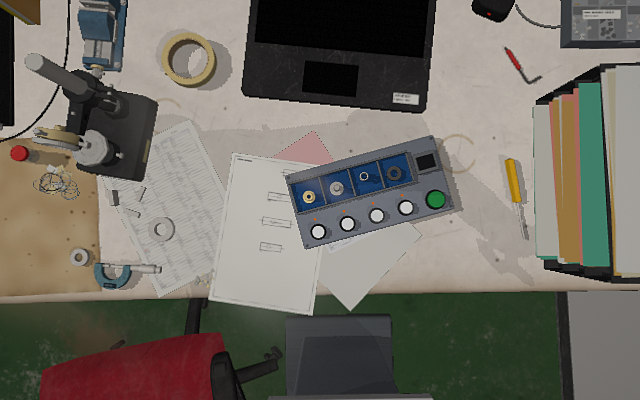

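The bush is at about (308,196) in the top picture, in the leftmost bay (bay 1). So I press key 1, at about (318,232), and then the green key at about (435,199). Next I measure both.

```bash
cat > h.py <<'E'
from cell import r, eyes
import cv2,numpy as np
def ray(f,uv,z):
    K=np.array([[f["fx"],0,f["cx"]],[0,f["fy"],f["cy"]],[0,0,1]])
    p=cv2.undistortPoints(np.array([[uv]],float),K,np.array(f["dist"],float))[0,0]
    R=np.array(f["R"]);t=np.array(f["t"]);c=-R.T@t;d=R.T@np.array([*p,1]);return c+d*(z-c[2])/d[2]
def blobs(f,color,roi):
    im=f["color"].astype(int);x0,y0,x1,y1=roi
    if color=="white": m=im.min(2)>165
    elif color=="green": m=(im[...,1]>im[...,0]+30)&(im[...,1]>im[...,2]+15)
    k=np.zeros_like(m);k[y0:y1,x0:x1]=m[y0:y1,x0:x1]
    n,l,s,c=cv2.connectedComponentsWithStats(k.astype(np.uint8))
    return [(c[i],s[i].tolist()) for i in range(1,n) if s[i,4]>25]
E
python3 - <<'E'
from h import *
f=eyes.grab_frame("top")
im=f["color"];print(im[232,318],im[199,435],im[240,318])
for c,roi in(("white",(300,190,420,245)),("green",(420,180,450,215))):
    for b,s in blobs(f,c,roi): print(c,b.round(1),s,ray(f,b,.032).round(4))
for l in("tan_bush",'dark_collar','coil_spring','steel_bush'):
  for b in eyes.trace(l,"top"):
    v,u=np.nonzero(b["mask"]);print(l,round(b["confidence"],2),u.mean().round(1),v.mean().round(1))
g=eyes.grab_frame("scene")
for l in("key_1_top","enter_key_top","tan_bush"):
  for b in eyes.trace(l,"scene"):
    v,u=np.nonzero(b["mask"]);print("scene",l,round(b["confidence"],2),u.mean().round(1),v.mean().round(1),ray(g,(u.mean(),v.mean()),.029).round(4))
print("scene hand",ray(g,(270+321/4,115+403/4),.032),ray(g,(270+553/4,115+127/4),.032))
print(r.read_state()["clock"])
E
```

```text
[197 198 198] [ 31 120  57] [113 116 124]
white [405.8 207.1] [400, 202, 12, 11, 108] [ 0.5119 -0.1141  0.032 ]
white [376.5 215.1] [371, 210, 12, 11, 108] [ 0.4979 -0.0583  0.032 ]
white [347.1 223.3] [342, 218, 11, 12, 110] [ 0.4835 -0.0021  0.032 ]
white [370.6 237.3] [325, 222, 95, 23, 525] [ 0.4563 -0.046   0.032 ]
white [317.9 231.4] [313, 226, 11, 12, 106] [0.4694 0.0537 0.032 ]
green [435.6 198.9] [427, 191, 18, 17, 241] [ 0.5263 -0.171   0.032 ]
tan_bush 0.63 308.6 196.3
tan_bush 0.43 376.2 215.4
dark_collar 0.7 393.4 173.2
coil_spring 0.57 362.9 176.0
steel_bush 0.47 336.2 188.4
scene key_1_top 0.66 350.0 218.3 [0.468  0.0581 0.029 ]
scene enter_key_top 0.65 407.7 147.9 [ 0.5254 -0.1665  0.029 ]
scene enter_key_top 0.63 355.0 183.8 [ 0.5233 -0.012   0.029 ]
scene tan_bush 0.5 316.0 203.0 [0.5352 0.0748 0.029 ]
scene tan_bush 0.33 361.7 153.3 [ 0.576  -0.0866  0.029 ]
scene hand [0.47016934 0.05559039 0.032     ] [ 0.52490726 -0.16691135  0.032     ]
0.95
```

>>> {"name": "carry_out", "arguments": {"hand": [0,0,0,0,0,0,0,0], "linear": [[-34,0,21],[-68,0,42],[-102,0,63],[-136,0,84],[-170,0,105],[-204,0,126],[-204,0,126],[-204,0,126]], "spin": [0,0,0,0,0,0,0,0], "squeeze": 20}}

```text
clock: 1.75
position: [0.2512, -0.3606, 0.2318]
tool_rot: [-1.571, -0.001, -1.252]
contact_force: [0.3, -1.5, 0.8]
finger_gap: 0.003
```

>>> {"name": "carry_out", "arguments": {"hand": [0,0,0,0,0,0,0,0,0,0,0,0], "linear": [[-32,0,33],[-64,0,66],[-96,0,99],[-128,0,132],[-160,0,165],[-192,0,198],[-224,0,231],[-256,0,264],[-290,0,300],[-326,0,336],[-326,0,336],[-326,0,336]], "spin": [0,0,0,0,0,0,0,0,0,0,0,0]}}

```text
clock: 2.95
position: [0.4695, 0.054, 0.2308]
tool_rot: [-1.571, 0.001, -1.252]
contact_force: [-1.0, -0.4, 0.9]
finger_gap: 0.001
```

>>> {"name": "carry_out", "arguments": {"hand": [0,0,0,0,0,0,0,0], "linear": [[0,35,0],[0,70,0],[0,105,0],[0,135,0],[0,160,0],[0,175,0],[0,175,0],[0,175,0]], "spin": [0,0,0,0,0,0,0,0]}}

```text
clock: 3.75
position: [0.4687, 0.052, 0.0565]
tool_rot: [-1.571, -0.001, -1.256]
contact_force: [-0.0, 1.0, 0.5]
finger_gap: -0.001
```

Run:
```python
from h import *
s=r.read_state();print(s["clock"],s["position"],s["contact_force"])
a=eyes.grab_frame("scene")["color"];b=eyes.grab_frame("wrist")["color"]
c=cv2.resize(a[115:260,270:440],None,fx=4,fy=4,interpolation=cv2.INTER_CUBIC)
cv2.imwrite("pics/s1.png",c[:,:,::-1]);cv2.imwrite("pics/w1.png",b[:,:,::-1])
```

```text
3.75 [0.46874895 0.05200419 0.0564777 ] [-0.04104458  1.04671061  0.52802617]
```

View pics/s1.png

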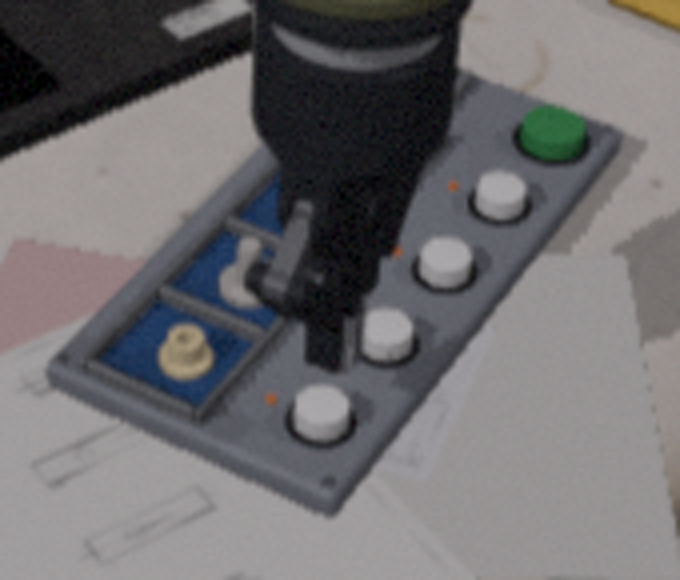

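View pics/w1.png

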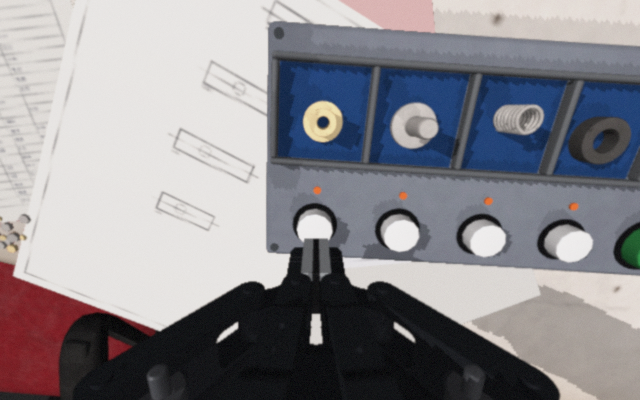

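Run:
```python
from h import *
g=eyes.grab_frame("scene");print("tip",ray(g,(270+327/4,115+360/4),.0565),"key",ray(g,(270+321/4,115+410/4),.032))
f=eyes.grab_frame("wrist")
for b,s in blobs(f,"white",(290,200,340,250)):print(b,s,ray(f,b,.032))
K=np.array([[f["fx"],0,f["cx"]],[0,f["fy"],f["cy"]],[0,0,1]])
P=np.array([[.4688,.052,.0565],[.469,.054,.032]])
rv,_=cv2.Rodrigues(np.array(f["R"]));print(cv2.projectPoints(P,rv,np.array(f["t"],float),K,np.array(f["dist"],float))[0])
for k in[(316,223)]:print(ray(f,k,.032))
```

```text
tip [0.47014302 0.05375449 0.0565    ] key [0.46726611 0.05859365 0.032     ]
[314.38215712 227.18508655] [298, 213, 35, 29, 751] [0.47423186 0.05418648 0.032     ]
[[[314.8918354  254.0549356 ]]

 [[312.18351111 234.20446519]]]
[0.47737158 0.0541069  0.032     ]
```

>>> {"name": "carry_out", "arguments": {"hand": [0,0,0,0,0], "linear": [[-2,8,2],[-2,15,2],[-2,20,2],[-2,20,2],[-2,20,2]], "spin": [0,0,0,0,0]}}

```text
clock: 4.45
position: [0.4696, 0.0563, 0.036]
tool_rot: [-1.572, 0.0, -1.254]
contact_force: [-0.5, 0.3, -0.2]
finger_gap: 0.0
```

>>> {"name": "carry_out", "arguments": {"hand": [0,0,0,0,0], "linear": [[0,2,0],[0,4,0],[0,6,0],[0,6,0],[0,6,0]], "spin": [0,0,0,0,0]}}

```text
clock: 4.95
position: [0.47, 0.0562, 0.0304]
tool_rot: [-1.57, -0.0, -1.254]
contact_force: [0.1, 0.0, 1.5]
finger_gap: -0.002
```

>>> {"name": "carry_out", "arguments": {"hand": [0,0,0,0], "linear": [[0,1,0],[0,2,0],[0,3,0],[0,3,0]], "spin": [0,0,0,0]}}

```text
clock: 5.35
position: [0.47, 0.0562, 0.0273]
tool_rot: [-1.571, -0.0, -1.254]
contact_force: [0.0, -0.3, 4.3]
finger_gap: -0.003
```

Run:
```python
from h import *
for i in range(3):
  g=eyes.grab_frame("wrist");s=r.read_state();print(s["clock"],np.round(s["position"],4),np.round(s["contact_force"],2))
cv2.imwrite("pics/w2.png",g["color"][:,:,::-1])
```

```text
5.4 [0.47   0.0562 0.0273] [ 0.83 -0.44  3.89]
5.45 [0.47   0.0562 0.0274] [-0.2  -0.19  3.51]
5.5 [0.47   0.0562 0.0274] [-0.12 -0.21  3.14]
```

View pics/w2.png

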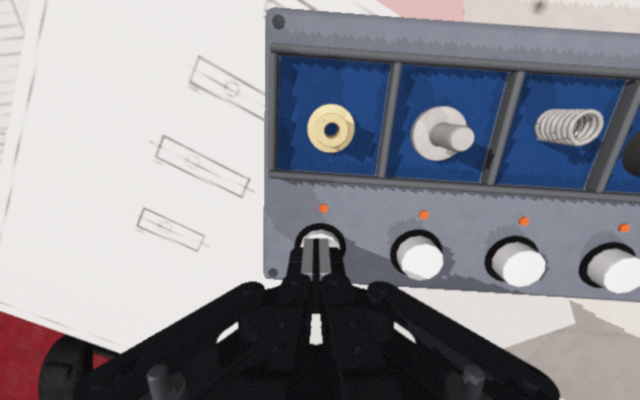

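>>> {"name": "carry_out", "arguments": {"hand": [0,0,0], "linear": [[0,0.5,0],[0,0.5,0],[0,0.5,0]], "spin": [0,0,0]}}

```text
clock: 5.8
position: [0.47, 0.0562, 0.027]
tool_rot: [-1.57, -0.0, -1.254]
contact_force: [-0.5, -0.5, 7.1]
finger_gap: -0.002
```

>>> {"name": "carry_out", "arguments": {"hand": [0,0,0,0,0,0,0], "linear": [[0,-5,0],[0,-15,0],[0,-35,0],[0,-60,0],[0,-80,0],[0,-80,0],[0,-80,0]], "spin": [0,0,0,0,0,0,0]}}

```text
clock: 6.5
position: [0.4697, 0.0559, 0.1071]
tool_rot: [-1.57, -0.0, -1.254]
contact_force: [-0.1, -0.6, 0.1]
finger_gap: 0.003
```

Run:
```python
from h import *
g=eyes.grab_frame("wrist");s=r.read_state();print(s["clock"],np.round(s["position"],4),np.round(s["contact_force"],2))
cv2.imwrite("pics/w3.png",g["color"][:,:,::-1])
for b,q in blobs(g,"green",(300,50,640,399)):print(b,q,ray(g,b,.032))
for b,q in blobs(g,"white",(290,100,640,399)):print(b,q,ray(g,b,.032))
```

```text
6.55 [0.4694 0.0559 0.1065] [-0.04 -0.58  0.01]
[588.5583508  222.11180992] [564, 204, 50, 38, 1431] [ 0.52926321 -0.1650143   0.032     ]
[326.35365854 109.07317073] [315, 106, 23, 9, 82] [0.5466408  0.07156496 0.032     ]
[395.10977444 122.6887218 ] [379, 107, 34, 34, 665] [0.55350926 0.01937113 0.032     ]
[470.10714286 113.83333333] [460, 109, 27, 13, 84] [ 0.57654368 -0.03083868  0.032     ]
[321.82995951 122.37651822] [311, 111, 24, 24, 247] [0.53658941 0.07171354 0.032     ]
[484.36363636 124.65909091] [478, 119, 13, 11, 44] [ 0.57287124 -0.04465862  0.032     ]
[496.48154879 272.55646423] [290, 174, 350, 207, 19809] [ 0.46223927 -0.1175709   0.032     ]
[318.01724138 206.27931034] [305, 193, 27, 28, 580] [0.47209868 0.05332875 0.032     ]
[386.28407225 210.38752053] [373, 198, 28, 27, 609] [ 0.48637043 -0.00163925  0.032     ]
[454.1201248 214.4524181] [439, 202, 31, 27, 641] [ 0.50064912 -0.05652952  0.032     ]
[521.85272459 218.4712813 ] [505, 206, 34, 27, 679] [ 0.51495967 -0.11136036  0.032     ]
[316.83333333 318.74242424] [312, 314, 9, 13, 66] [0.36375636 0.01856913 0.032     ]
```

View pics/w3.png

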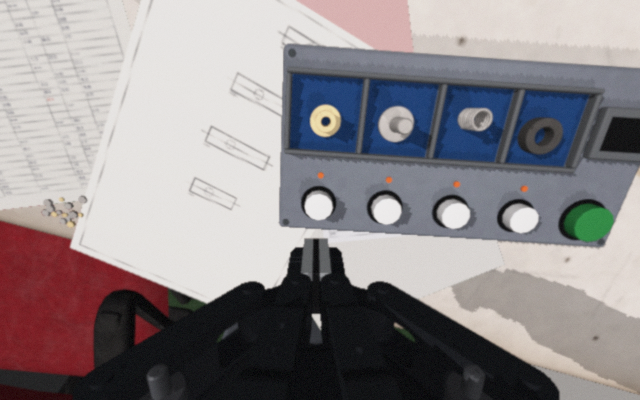

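Key 1 has sprung up at (318,206) and the parts have not moved. Next is the enter key.

>>> {"name": "carry_out", "arguments": {"hand": [0,0,0,0,0,0,0,0,0,0,0,0], "linear": [[35,0,-2],[75,0,-5],[115,0,-8],[155,0,-10],[195,0,-13],[231,0,-15],[231,0,-15],[231,20,-15],[231,45,-15],[231,60,-15],[231,68,-15],[231,68,-15]], "spin": [0,0,0,0,0,0,0,0,0,0,0,0]}}

```text
clock: 7.75
position: [0.5265, -0.1672, 0.0373]
tool_rot: [-1.573, 0.002, -1.253]
contact_force: [0.2, -0.6, 0.5]
finger_gap: 0.006
```

Run:
```python
from h import *
g=eyes.grab_frame("wrist");s=r.read_state();print(s["clock"],np.round(s["position"],4),np.round(s["contact_force"],2))
cv2.imwrite("pics/w4.png",g["color"][:,:,::-1])
```

```text
7.8 [ 0.5272 -0.1673  0.0382] [0.27 0.14 0.46]
```

View pics/w4.png

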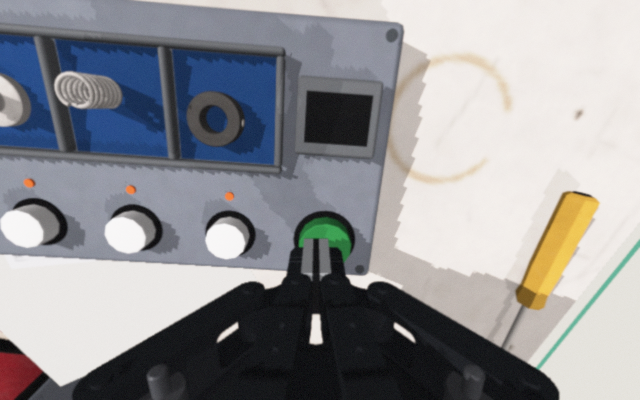

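The tips, at about (317,245), are over the green key. I press slowly.

>>> {"name": "carry_out", "arguments": {"hand": [0,0,0,0,0,0,0], "linear": [[0,2,0],[0,4,0],[0,6,0],[0,8,0],[0,10,0],[0,10,0],[0,10,0]], "spin": [0,0,0,0,0,0,0]}}

```text
clock: 8.5
position: [0.5278, -0.1681, 0.029]
tool_rot: [-1.57, -0.0, -1.254]
contact_force: [0.9, -1.0, 3.6]
finger_gap: -0.0
```

>>> {"name": "carry_out", "arguments": {"hand": [0,0,0,0], "linear": [[0,1,0],[0,1.5,0],[0,1.5,0],[0,1.5,0]], "spin": [0,0,0,0]}}

```text
clock: 8.9
position: [0.5278, -0.1681, 0.0274]
tool_rot: [-1.57, -0.0, -1.254]
contact_force: [0.2, -1.0, 4.4]
finger_gap: 0.004
```

>>> {"name": "carry_out", "arguments": {"hand": [0,0,0], "linear": [[0,0.5,0],[0,0.5,0],[0,0.5,0]], "spin": [0,0,0]}}

```text
clock: 9.2
position: [0.5278, -0.1681, 0.0271]
tool_rot: [-1.57, -0.0, -1.254]
contact_force: [-0.1, -1.4, 5.7]
finger_gap: -0.001
```

>>> {"name": "carry_out", "arguments": {"hand": [0,0,0,0,0,0,0,0,0,0,0,0], "linear": [[0,-5,0],[0,-15,0],[0,-45,0],[0,-85,0],[0,-125,0],[0,-165,0],[-5,-190,-30],[-10,-200,-70],[-17,-200,-110],[-21,-200,-140],[-21,-200,-140],[-21,-200,-140]], "spin": [0,0,0,0,0,0,0,0,0,0,0,0]}}

```text
clock: 10.4
position: [0.3877, -0.1917, 0.2273]
tool_rot: [-1.571, -0.001, -1.255]
contact_force: [0.2, 0.3, 0.8]
finger_gap: 0.001
```

Run:
```python
from h import *
g=eyes.grab_frame("wrist");s=r.read_state();print(s["clock"],np.round(s["position"],4),np.round(s["contact_force"],2))
a=eyes.grab_frame("scene")["color"]
cv2.imwrite("pics/w5.png",g["color"][:,:,::-1])
cv2.imwrite("pics/s5.png",cv2.resize(a[115:260,270:440],None,fx=4,fy=4,interpolation=cv2.INTER_CUBIC)[:,:,::-1])
```

```text
10.45 [ 0.3886 -0.1915  0.2273] [ 0.7   0.41 -0.2 ]
```

View pics/w5.png

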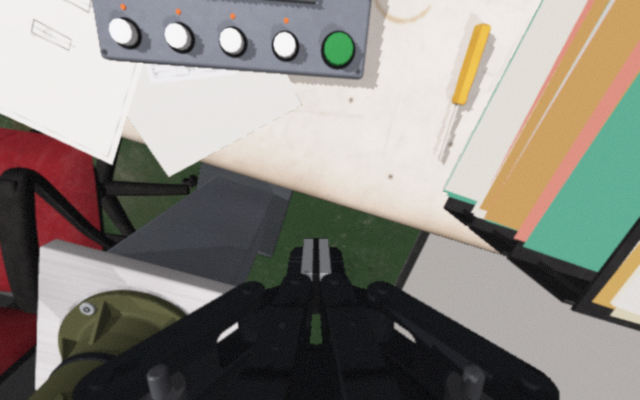

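View pics/s5.png

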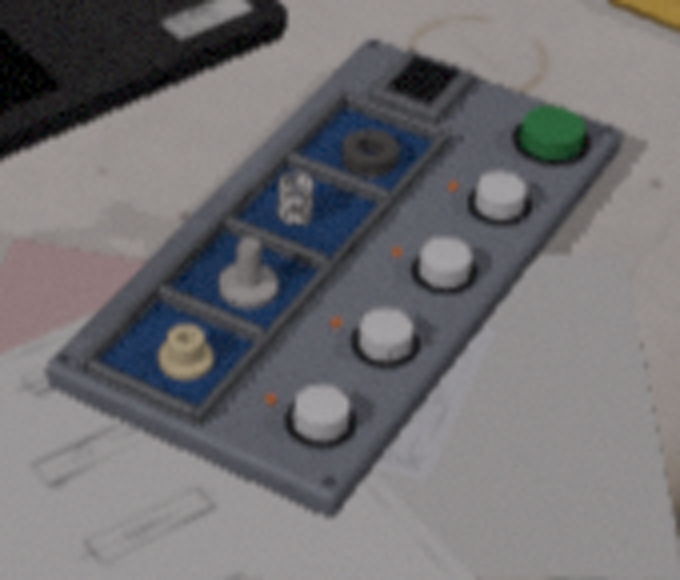

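All five keys are up, the parts stand where they were (bush at crop pixel (186,352)), and the arm is clear.

```bash
python3 -c "
from cell import r
print(r.finish_job())"
```

```text
the job is handed in; nothing more can be done
None
```

I booked out the pale tan bush: it stands in bay 1, the leftmost, so I pressed white key 1 and then the green enter key. I handed the job in at about 10.5 s of the 38 s allowed.

- **White key 1:** pressed with shut fingertips to about 5 mm travel. The force was about 7 N at the end. I saw it spring up in the wrist picture before going on.
- **Green enter key:** pressed to about 5 mm travel, with about 6 N at the end. It also sprang up.
- **Final checks:** the last pictures show all five keys up and the four parts looking exactly as at the start. The gripper had withdrawn in front of the tray at about 0.23 m height, with no contact force beyond sensor noise.
- **Disagreements:** the cameras differed by up to about 5 mm on where the key centres are, and I pressed between their readings. The networks also gave a few false bush and enter-key detections, which I ruled out by looking at the pictures. I had no direct reading of key travel; I judged it from tip height and force.

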